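Release the ratchet pawl and lower the jar hold-down arm

TASK

Clamp the white jar in the bench hold-down: with closed fingertips press the thumb tab of the ratchet pawl fully down to its stop so that the pawl is free of the teeth and stays free, then push the raised arm down past its teeth until its rubber pad sits on the jar's lid. Only press and push: do not raise the arm, do not pick up or shift the jar, leave the other things on the bench where they are, and finish with the hand clear.

Things in the scene. Friction and masses are not known exactly. Their poses are not given: they have to be found in the camera images.
- hold_down: Fixed jar hold-down of grey and bare metal on the bench: base plate 84 x 250 x 12 mm. Origin on the bench at the underside, z up. The arm reaches toward its -y, the pawl's thumb tab sticks out at its +y; both turn about axes parallel to its x. Two upright cheek plates (outer faces 19 mm either side of the middle plane x = 0) carry both pivots: they reach y = 0 to 95 mm up to z = 114 mm, and y = 57 to 93 mm up to z = 166 mm, the pivot pins' heads stand out to x = 23 mm.
- clamp_arm (a joint): Elevation of the arm, rad: 0 = level, pad on the jar's lid (a hard stop on the jar at about 0); it starts raised, 0.73 to 0.94. While the pawl is engaged its nose stops the arm at about 0.65 to 0.7 (a second tooth would stop it at about 0.25). Its hinge is stiff: it stays where it is left and takes about 3 N to 5 N at the push plate to turn.
- pawl (a joint): Pawl angle, rad: 0 = nose down between the teeth (engaged), grows as the thumb tab is pressed down, the nose clears the teeth above about 0.15, end stop at 0.42. No spring: it is stiff, takes about 4 N at the tab and stays where it is left.
- lever_hinge (a point): Point on the arm's hinge axis, in the middle plane, 100 mm above the bench (y = 30 mm in hold_down). The axis is parallel to hold_down's x.
- pawl_pivot (a point): Point on the pawl's pivot axis, in the middle plane, 153 mm above the bench (y = 75 mm in hold_down), axis parallel to hold_down's x.
- pawl_tab (a point): Centre of the upper face of the pawl's thumb tab, a steel plate 20 mm (x) x 24 mm, 7 mm thick with three fine ribs, 52.5 mm outward (+y of hold_down) and 18 mm up from the pivot, sloping up outward by 0.2 rad when engaged and down outward by 0.22 rad when free. It moves down about 23 mm and outward some 3 mm in full travel.
- push_plate (a point): Centre of the upper face of the black push plate at the arm's end, 30 mm wide (x) x 46 mm long, 12 mm thick: 150 mm from the hinge along the arm and 6 mm above the arm's middle line. The steel bar between hinge and plate is 18 mm wide and 12 mm thick, its upper face flush with the plate's. At elevation e the point lies, from the hinge, 150 cos e - 6 sin e mm toward -y of hold_down and 150 sin e + 6 cos e mm up.
- rubber_pad (a point): Centre of the underside of the arm's round rubber pad, 34 mm across, under the bar 105 mm from the hinge; with the arm down it lies on the middle of the jar's lid.
- jar_salt: White round screw-lid jar, 56 mm across, 69 mm high, standing loose on the rubber disc of the hold-down under the arm. Origin at the middle of its underside, z up.
- petri: Bystander: closed petri dish, 61 mm across, 14 mm high, loose on the bench. Origin at the middle of its underside.
- stopper_1: Bystander: dark red rubber stopper, 23 mm across, 22 mm high, loose on the bench. Origin at the middle of its underside.
- crucible: Bystander: white lidded crucible, 43 mm across, 46 mm high, loose on the bench. Origin at the middle of its underside.

How it is judged:
On the way, in this order (a step that is already met when the one before it is completed fails the run):
1. the pawl is pressed free while the arm is still up (value of joint pawl above 0.32 rad and value of joint clamp_arm above 0.55 rad), for 0.1 s.
2. the arm is pushed down past its teeth onto the jar (value of joint clamp_arm below 0.05 rad), for 0.2 s.
At the end, for the whole second after the job is handed in: The arm lies down on the jar (elevation under 0.05 rad), the pawl is still pressed out (over 0.30 rad, stop at 0.42), and the jar stands upright (within 0.08 rad), at rest, its middle within 14 mm of the pad's (value of joint clamp_arm below 0.05 rad and value of joint pawl above 0.3 rad and horizontal distance between jar_salt and rubber_pad below 0.014 m and angle between jar_salt's own z axis and vertical below 0.08 rad and linear speed of jar_salt below 0.02 m/s); the robot touches nothing.
It fails at once if the arm is raised (elevation over 1.05 rad) (value of joint clamp_arm above 1.05 rad).
It fails at once if the jar is lifted or shifted by more than 12 mm (distance of jar_salt from where it was at the start of the episode above 0.012 m).
It fails at once if the petri dish is moved by more than 15 mm (distance of petri from where it was at the start of the episode above 0.015 m).
It fails at once if the stopper is moved by more than 15 mm (distance of stopper_1 from where it was at the start of the episode above 0.015 m).
It fails at once if the crucible is moved by more than 15 mm (distance of crucible from where it was at the start of the episode above 0.015 m).
It also fails if it takes over 42 s, if anything falls off the work surface, if the arm or the gripper's body presses on something with over 40 N, if the wrist force passes 120 N, or if a joint passes its speed limit or range.

ROBOT

A 6-joint arm with a two-finger parallel gripper is mounted at the origin on a cart in front of the work surface, level with it; the furniture and walls round the work are solid. World frame = base frame: x ahead of the robot, y to its left, z up, the work surface at z = 0. Lengths are in m, angles in rad, forces in N, time in s.
With the tool pointing down it reaches from about 0.15 to 0.775 m from the base axis. Payload 6.1 kg.
Tool frame: the origin (TCP) lies on the mounting face of the last link; the fingertips stand 173 mm ahead of it and the grasp point (between the pads) lies 155 mm ahead of it; x points along the fingers, z is the direction in which the jaws open and shut, and the axes are right-handed (so a half turn about x gives the same grasp; the last joint's range is limited). The gripper opens to 85 mm and grips with 20 to 120 N. Pads are 22 mm wide; open, the fingers measure 114 mm over their backs; the gripper's body (76 mm by 85 mm) begins 54 mm behind the grasp point. The pads swing forward as they close: fully open they stand 13 mm farther back than shut.
Start: joints at [1.112, 0.126, -0.04, 1.405, 0, 1.571], TCP at [0.232, 0.471, 0.405] pointing down, gripper open.
Joint ranges: [-2.72, 2.72], [-0.95, 1.95], [-1.27, 1.35], [-1.78, 2.02], [-1.46, 1.47], [-3.14, 3.14]. Speed limits (rad/s): [2.39, 2.39, 3.01, 3.14, 3.14, 3.14].

INTERFACE

Orientations are given as a 3x3 rotation matrix whose columns are the frame's x, y, z axes.
In Python, from plant import arm, planner, capture, get_calibration, ticket, readout gives the robot as it stands. Calls block until the motion is done:
- arm.move_to(position, orientation): joint-space move of the TCP to a pose.
- arm.move_l(position, orientation=None, rate=0.15, until_force=None): straight line of the TCP; orientation=None keeps the orientation; rate is the mean speed in m/s. With until_force (N) it stops when the force on the tool has changed by that much, and returns True; else False.
- arm.move_j(angles): joint-space move.
- arm.open_gripper() and arm.clamp(grasp_force=None): open the fingers fully, or close them until they stop; grasp_force is the grip in N (None keeps the last).
- arm.pause(seconds).
- planner.solve_ik(position, orientation): joint angles nearest the present ones, or None.
- capture(name): name is "side" or "top"; returns (picture, depth): 480x640x3 uint8, red, green, blue; 480x640 float32, m along the optical axis (not along the pixel's ray), 0 where there is no reading.
- get_calibration(name): a dict with "fx", "fy", "cx", "cy" (pixels), "rvec" (rotation vector, rad) and "tvec" (3), from world to camera coordinates, as OpenCV has them. Camera axes: x right, y down, z forward; pixel columns grow to the right and rows downward; lengths in m; the calibration is good to about 2 mm. A picture is of the moment at which its call begins. get_calibration takes no time and is no camera call.
A pose or a line that the arm cannot do raises arm.Unreachable and nothing moves.
- ticket.finish_job(): hands the job in, once; it reports no verdict.
Readings, each from a call of its own:
- readout.read_t(): time.
- readout.read_joint_pos(): joint angles.
- readout.read_joint_velocities(): joint speeds.
- readout.read_tau(): joint torques, N m.
- readout.read_tcp_pos(): TCP position.
- readout.read_orientation(): TCP orientation.
- readout.read_ft_force(): force on the tool from outside, world axes, zero at the start.
- readout.read_torque(): the same for the moment, N m.
- readout.read_grip_width(): opening from 0.0 (shut) to 1.0 (fully open).
Only numpy, scipy, OpenCV 4.12 (cv2) and the standard library are available. Lean on these libraries where they do the work, as an engineer would, in place of code of your own. Each camera call takes 0.05 s, during which the arm holds its last target.

## Working session

There is one attempt and no reset: what is moved stays moved. The work goes in short steps, each a Python script; the robot and the scene stay as the last script left them, time stands still between calls to the robot, and variables do not carry over. Pictures are saved under pics/ and viewed, and the job is handed in when it is done.

```bash
mkdir -p pics; ls
python3 - <<'E'
from plant import *
import cv2,numpy as np
for n in("side","top"):
    p,d=capture(n); cv2.imwrite(f"pics/{n}0.png",p[:,:,::-1]); np.save(f"{n}0.npy",d)
    print(n,get_calibration(n))
print(readout.read_t(),readout.read_tcp_pos(),readout.read_orientation())
E
```

```text
pics
side {'fx': 453.0076755837497, 'fy': 453.0076755837497, 'cx': 323.5282819104316, 'cy': 236.17973640602747, 'rvec': array([ 0.13645071,  2.61000056, -1.69940261]), 'tvec': array([0.46594055, 0.0473836 , 1.05473393])}
top {'fx': 476.505781776943, 'fy': 476.505781776943, 'cx': 314.5886496863262, 'cy': 245.35426638230956, 'rvec': array([ 2.18079144, -2.18699739,  0.08893405]), 'tvec': array([0.12221559, 0.49866843, 0.97679868])}
0.1 [0.23244776 0.47060299 0.40399434] [[-6.45619914e-04 -8.96595836e-01  4.42849286e-01]
 [-1.33735579e-03  4.42849756e-01  8.96594839e-01]
 [-9.99998897e-01 -1.33875723e-05 -1.48498025e-03]]
```

View pics/side0.png

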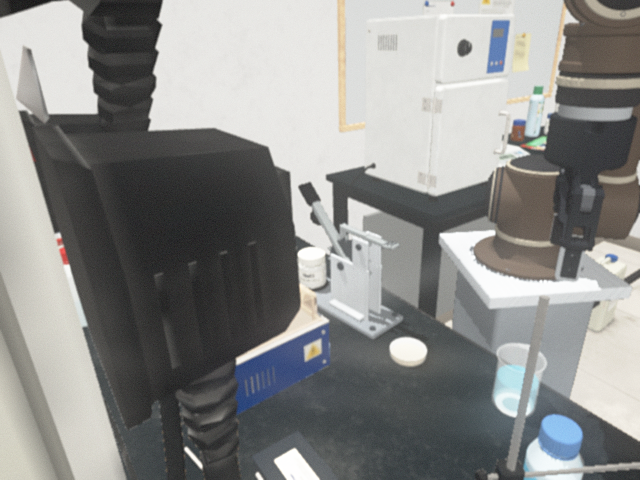

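View pics/top0.png

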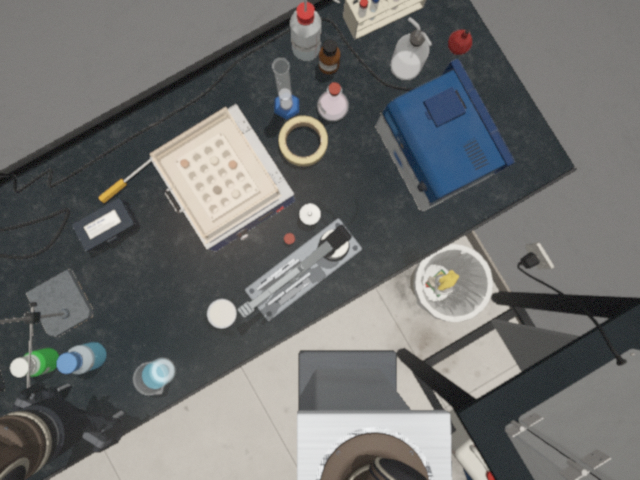

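The side view shows the hold-down at about (355,270), with its arm raised to upper left (push plate about (308,192)) and the jar at (312,268). In the top view the base runs from about (258,312) to (350,235), the tab is near (247,309), the petri dish at (222,313), the stopper at (289,239) and the crucible at (309,213).

```bash
cat > h.py <<'E'
import numpy as np,cv2
from plant import *
def cloud(n,d):
    c=get_calibration(n);R=cv2.Rodrigues(c['rvec'])[0]
    v,u=np.mgrid[:480,:640]
    P=np.stack([(u-c['cx'])/c['fx']*d,(v-c['cy'])/c['fy']*d,d],-1)
    return (P-c['tvec'])@R   # R^T (P-t)
def proj(n,X):
    c=get_calibration(n);K=np.array([[c['fx'],0,c['cx']],[0,c['fy'],c['cy']],[0,0,1]])
    return cv2.projectPoints(np.atleast_2d(np.float64(X)),c['rvec'],c['tvec'],K,None)[0][:,0]
E
python3 - <<'E'
from h import *
d=np.load("top0.npy");P=cloud("top",d)
for n,(u,v) in dict(petri=(222,313),stop=(289,239),cruc=(309,213),bench=(330,190),tab=(246,309),plate=(335,237),jar=(343,248),basecorner=(262,318),floor2=(357,250)).items(): print(n,P[v,u].round(4))
I=cv2.imread("pics/top0.png")
cv2.imwrite("pics/topz.png",cv2.resize(I[200:340,200:380],None,fx=4.4,fy=4.2,interpolation=cv2.INTER_CUBIC))
I=cv2.imread("pics/side0.png")
cv2.imwrite("pics/sidez.png",cv2.resize(I[170:345,280:440],None,fx=3.4,fy=3.4,interpolation=cv2.INTER_CUBIC))
# base plate top points z~0.012
Q=P[200:340,200:380].reshape(-1,3)
m=(Q[:,2]>0.008)&(Q[:,2]<0.018);q=Q[m]
print(m.sum())
Z=P[200:340,200:380,2]; 
cv2.imwrite("pics/topZ.png",cv2.resize(cv2.applyColorMap(np.uint8(np.clip(Z*1000,0,255)),cv2.COLORMAP_TURBO),None,fx=4.4,fy=4.2,interpolation=cv2.INTER_NEAREST))
E
```

```text
petri [0.3593 0.3128 0.0173]
stop [0.5123 0.1742 0.0213]
cruc [0.5633 0.1321 0.0459]
bench [ 0.6202  0.0871 -0.0024]
tab [0.3758 0.2418 0.1711]
plate [0.4978 0.0873 0.2147]
jar [0.4888 0.0655 0.0818]
basecorner [0.3477 0.2315 0.003 ]
floor2 [0.4895 0.0316 0.0121]
3054
```

View pics/topz.png

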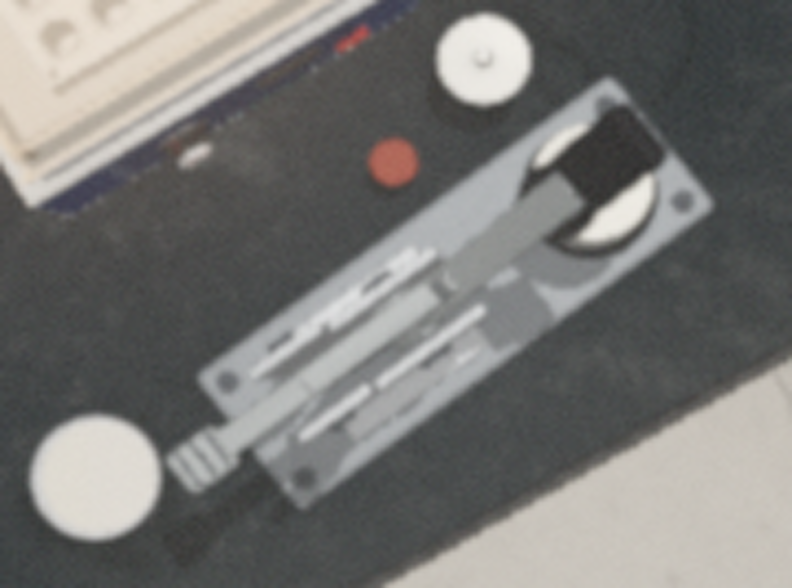

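View pics/topZ.png

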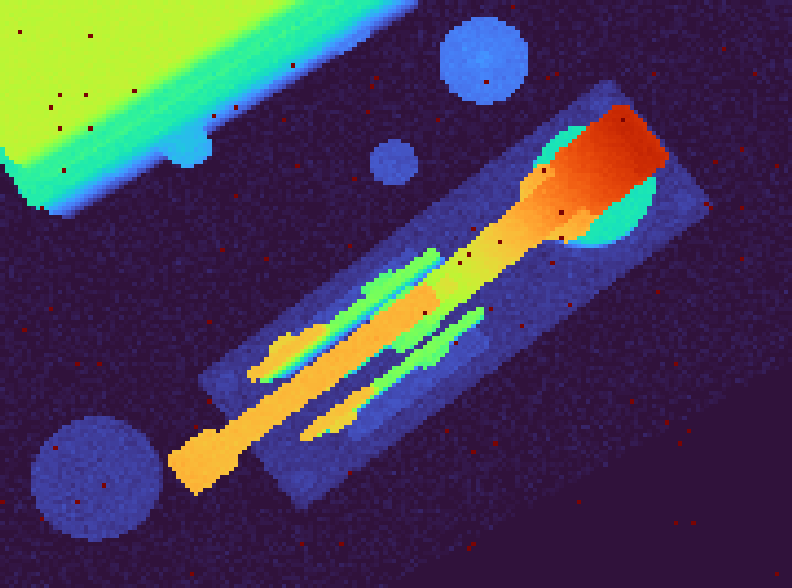

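View pics/sidez.png

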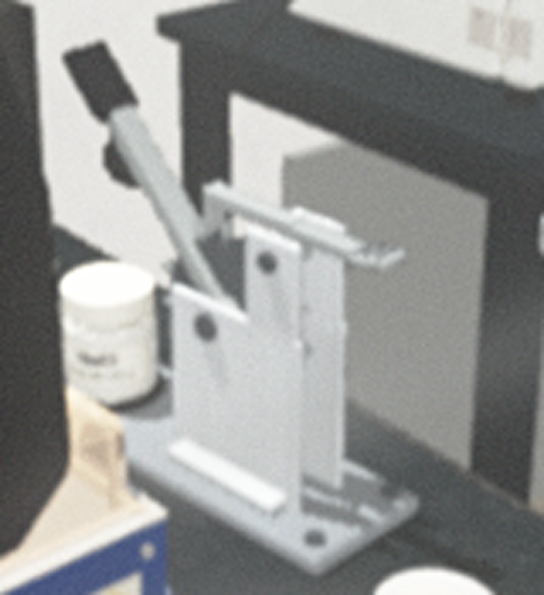

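```bash
cat > fit.py <<'E'
from h import *
d=np.load("top0.npy");P=cloud("top",d)
c=get_calibration("top");R=cv2.Rodrigues(c['rvec'])[0];C=-R.T@c['tvec']
print("cam",C)
def ray(u,v,z):
    r=R.T@np.array([(u-c['cx'])/c['fx'],(v-c['cy'])/c['fy'],1]);return C+r*(z-C[2])/r[2]
cor=np.array([ray(200+x/4.4-.4,200+y/4.2-.4,.012) for x,y in[(612,80),(713,208),(303,508),(200,380)]])
print(cor.round(4),[np.linalg.norm(cor[i]-cor[(i+1)%4]).round(4) for i in range(4)])
# local corners: far end (-y). in world, +y_h points from jar to tab
yv=(cor[2]+cor[3]-cor[0]-cor[1])[:2];yv/=np.linalg.norm(yv)
xv=np.array([yv[1],-yv[0]])
print("yaw",np.arctan2(-yv[0],yv[1]),"x",xv,"y",yv,"centre",cor.mean(0))
# depth-based mask: points in plate
Q=P[200:340,200:380].reshape(-1,3);c0=cor.mean(0)[:2]
L=np.c_[(Q[:,:2]-c0)@xv,(Q[:,:2]-c0)@yv,Q[:,2]]
np.set_printoptions(suppress=True,precision=4)
def sel(m):return L[m]
box=(abs(L[:,0])<.06)&(abs(L[:,1])<.2)
a=sel(box&(L[:,2]>.15)&(L[:,1]>.06)); 
for y in np.arange(-.14,.2,.01):
    s=L[(abs(L[:,0])<.03)&(abs(L[:,1]-y)<.005)&(L[:,2]>.12)]
    if len(s): print(round(y,3),len(s),"x",s[:,0].min(),s[:,0].max(),np.median(s[:,0]),"z",np.median(s[:,2]),s[:,2].max())
jar=L[box&(L[:,1]<-.04)&(abs(L[:,2]-.081)<.006)]; print("jar",len(jar),cv2.minEnclosingCircle(np.float32(jar[:,:2])),np.median(jar[:,2]))
pl=L[box&(abs(L[:,2]-.012)<.004)];print("plate ext",np.percentile(pl[:,:2],[.5,99.5],axis=0))
bp=Q[(abs(Q[:,2])<.006)];print("bench z",np.median(bp[:,2]))
E
python3 fit.py
```

```text
cam [0.42207025 0.1249441  1.01192301]
[[0.5561 0.0696 0.012 ]
 [0.4913 0.0218 0.012 ]
 [0.343  0.2171 0.012 ]
 [0.4063 0.2663 0.012 ]] [np.float64(0.0805), np.float64(0.2453), np.float64(0.0801), np.float64(0.2472)]
yaw 0.6501644682057682 x [0.79598425 0.60531733] y [-0.60531733  0.79598425] centre [0.44918049 0.14369541 0.012     ]
-0.1 10 x -0.01072955402292624 0.008266684128837465 -0.0012143479926534741 z 0.22341763660938846 0.2254634751126289
-0.09 104 x -0.013622294730087825 0.015880943388282404 0.0011188268570935824 z 0.22717397745172085 0.230976903938307
-0.08 119 x -0.013574946293072963 0.01618366893140967 0.0010718091772741348 z 0.22018797741328613 0.2277672621137516
-0.07 113 x -0.013666811704312483 0.016225382380679932 0.0006340469429237887 z 0.2097088669722491 0.21656404769805448
-0.06 118 x -0.01510598454191822 0.017867367356379497 0.000579654953287043 z 0.19838408161566223 0.20648527962047178
-0.05 107 x -0.015450960860194714 0.016749544802935667 0.0009581073998878348 z 0.1852060806270987 0.1951672602364569
-0.04 67 x -0.009152677398136804 0.011131005851849464 0.000938
[... 1503 characters left out ...]
015935968124369624 z 0.16890675350065282 0.17253092509485482
0.1 41 x -0.004613689004799554 0.007263863769637986 0.0012890757943806851 z 0.16962949554625767 0.1721105100067485
0.11 46 x -0.0076870643784606885 0.009788426225908798 0.0011496388321543842 z 0.16900019152640708 0.17364346798503077
0.12 68 x -0.008367958717818303 0.011333830766061512 0.0015492142535365233 z 0.16969403790520554 0.1737906514878803
0.13 65 x -0.008336656682480665 0.01135503023245588 0.0013518363564926346 z 0.1720419234090509 0.17674229282912407
jar 132 ((0.002494602929800749, -0.07836062461137772), 0.027576100081205368) 0.08490478708165584
plate ext [[-0.0403 -0.1233]
 [ 0.0562  0.1984]]
bench z 0.0011116917916958518
```

```bash
cat >> h.py <<'E'
xv=np.array([0.79598425,0.60531733]);yv=np.array([-0.60531733,0.79598425])
O=np.array([0.44918,0.14370])+.0013*xv
def W(x,y,z): return np.r_[O+x*xv+y*yv,z]
ORI=np.array([[0,yv[0],xv[0]],[0,yv[1],xv[1]],[-1,0,0]])
def S(x,y,z): return W(x,y,z+.173)   # tcp for fingertip
def tip():
    p=readout.read_tcp_pos()-[0,0,.173];d=p[:2]-O;return np.array([d@xv,d@yv,p[2]])
E
python3 - <<'E'
from h import *
e=.82
pts=[W(0,.1275,.171),W(0,.1393,.173),W(.01,.1275,.171),W(0,.03-(.15*np.cos(e)-.006*np.sin(e)),.1+.15*np.sin(e)+.006*np.cos(e)),
 W(.023,.03,.1),W(-.023,.03,.1),W(-.023,.075,.153),W(.023,.075,.153)]+[W(a*.042,b*.125,.012) for a in(-1,1) for b in(-1,1)]
for n,(x0,x1,y0,y1,f) in dict(side=(280,440,170,345,3.4),top=(200,380,200,340,4.2)).items():
    I=cv2.imread(f"pics/{n}0.png")[y0:y1,x0:x1];I=cv2.resize(I,None,fx=f,fy=f,interpolation=cv2.INTER_CUBIC)
    for q in proj(n,pts): cv2.circle(I,tuple(int(t) for t in (q+.5-[x0,y0])*f),3,(0,0,255),-1)
    cv2.imwrite(f"pics/{n}_ov.png",I)
for p in[S(0,.131,.24),S(0,.131,.14),S(0,-.058,.26),S(0,-.114,.10)]: print(p,planner.solve_ik(p,ORI))
E
```

```text
[0.37091821 0.24876085 0.413     ] [ 0.59076369 -0.02201805 -0.17817153  1.41464285  0.          1.51139555]
[0.37091821 0.24876085 0.313     ] [ 0.59076369 -0.00475634 -0.38069145  1.19486122  0.          1.51139555]
[0.48532318 0.09831983 0.433     ] [ 0.19988114  0.07118303 -0.03864131  1.46097199  0.          1.120513  ]
[0.51922096 0.05374471 0.273     ] [ 0.10314296  0.15331453 -0.29848526  1.11899654  0.          1.02377481]
```

View pics/side_ov.png

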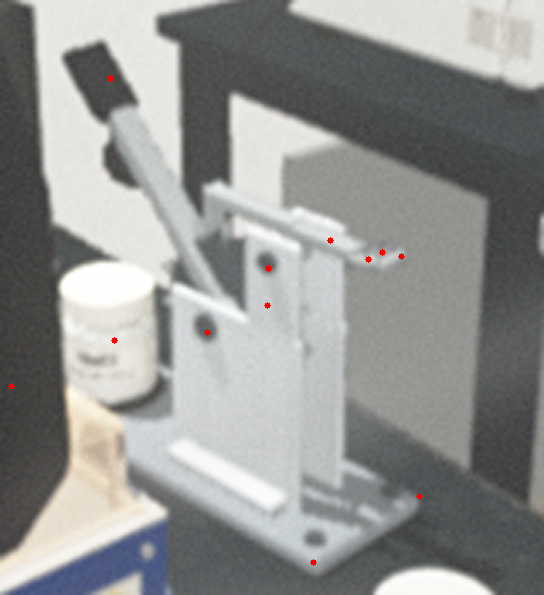

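View pics/top_ov.png

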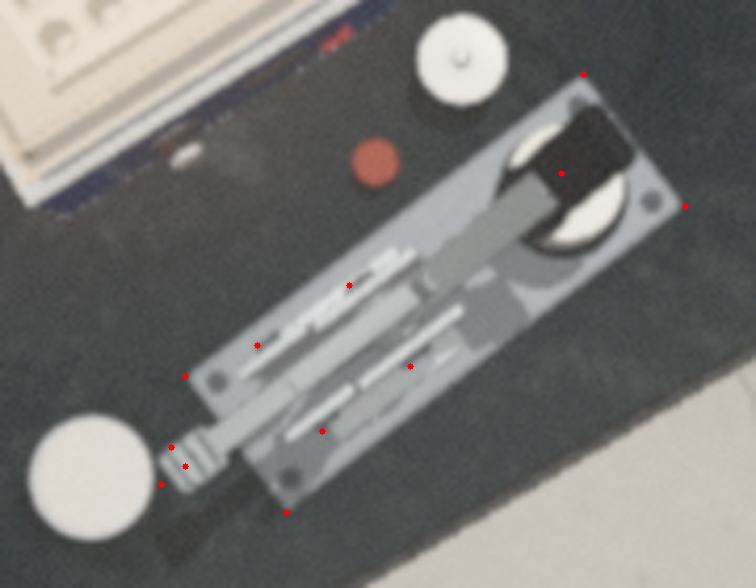

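The overlay agrees to about 2 mm: the pivot pins and base corners match, while the top view puts the tab about 3 mm nearer the hinge. I'll shift the origin by 1.5 mm and press the tab.

```bash
cat >> h.py <<'E'
O=O-.0015*yv
E
python3 - <<'E'
from h import *
arm.clamp(30)
arm.move_to(S(0,.132,.23),ORI)
arm.move_l(S(0,.132,.190),ORI)
f0=readout.read_ft_force()
r=arm.move_l(S(0,.132,.135),rate=.03,until_force=14)
print(r,tip(),readout.read_ft_force()-f0,readout.read_t())
p,d=capture("side");cv2.imwrite("pics/side1.png",cv2.resize(p[150:345,260:480,::-1],None,fx=3,fy=3))
E
```

```text
True [0.00017066 0.13215728 0.14765866] [-2.47500701 -0.37629358 10.62570898] 3.625
```

View pics/side1.png

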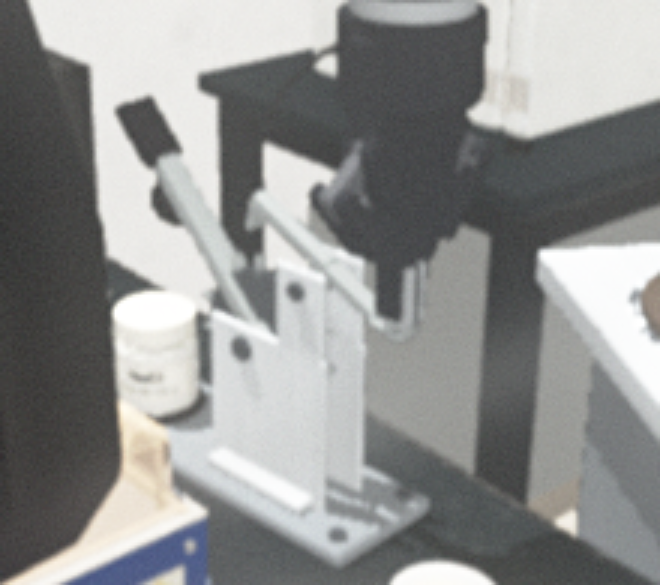

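The picture shows the fingertips on the tab at about (395,325), with the pawl nose lifted to (258,200). The tip height of 0.148 m matches the stop. I'll confirm with a firmer press, then back off and look.

Run:
```python
from h import *
r=arm.move_l(S(0,.132,.138),rate=.02,until_force=12)
print(r,tip(),readout.read_ft_force())
arm.move_l(S(0,.132,.26),rate=.15)
p,d=capture("top");np.save("top1.npy",d);cv2.imwrite("pics/top1.png",cv2.resize(p[200:340,200:380,::-1],None,fx=4,fy=4))
arm.move_l(S(0,.02,.29),rate=.2)
p,d=capture("side");cv2.imwrite("pics/side2.png",cv2.resize(p[150:345,260:480,::-1],None,fx=3,fy=3))
print(tip(),readout.read_t())
```

```text
True [-1.21415579e-05  1.32156717e-01  1.47616630e-01] [-3.04716951 -1.65049537  9.36685811]
[-9.01825669e-05  2.06361296e-02  2.89445100e-01] 5.6583
```

View pics/side2.png

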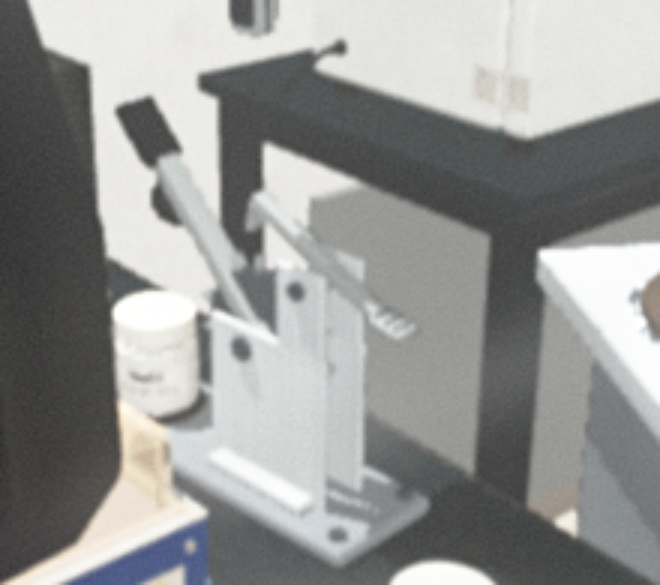

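The pawl stays pressed: the tab is down at about (393,318), the nose up at (260,200), and the arm hasn't moved. Next I'll push the arm down along its arc.

Run:
```python
from h import *
def wp(e,s=.155): return S(0,.03-(s*np.cos(e)-.006*np.sin(e))+.011,.1+s*np.sin(e)+.006*np.cos(e))
arm.move_l(S(0,-.055,.29),rate=.2)
arm.move_l(wp(.92),rate=.1,until_force=20)
for e in np.arange(.85,.0,-.1):
    r=arm.move_l(wp(e),rate=.08,until_force=25)
    print(round(e,2),r,tip(),readout.read_ft_force().round(1),round(readout.read_t(),2))
    if r: break
p,d=capture("side");cv2.imwrite("pics/side3.png",cv2.resize(p[150:345,260:480,::-1],None,fx=3,fy=3))
```

```text
0.85 False [-2.96780386e-05 -5.73300653e-02  2.20230142e-01] [ 0.3 -0.3 -0.5] 7.25
0.75 False [-1.70995009e-04 -6.87232564e-02  2.09421478e-01] [0.4 0.3 0.1] 7.59
0.65 False [-9.94816890e-05 -7.90317572e-02  1.97940975e-01] [0.2 0.7 0.5] 7.93
0.55 False [-1.27606063e-04 -8.82365548e-02  1.85437663e-01] [-0.   0.8  0.2] 8.28
0.45 False [-0.00017666 -0.09614282  0.17208526] [ 0.4 -0.1 -0.2] 8.62
0.35 False [-0.00018884 -0.10265152  0.15804213] [-0.9 -0.1  0.4] 8.96
0.25 False [-0.00020366 -0.10774554  0.14343462] [-0.1 -0.6  0.7] 9.3
0.15 False [-0.00017831 -0.11134101  0.12853157] [-0.3  0.4 -0.1] 9.64
0.05 False [-0.00020099 -0.11339991  0.11334427] [0.2 0.1 0.2] 9.98
```

View pics/side3.png

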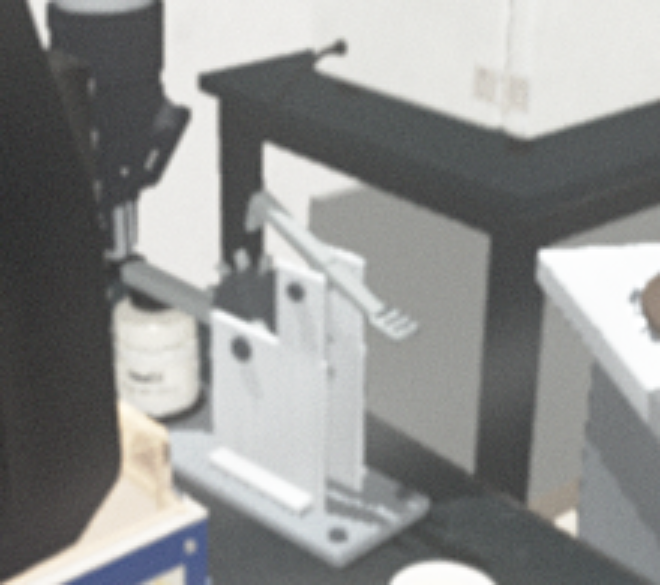

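The arm has followed down; the bar is nearly level at (170,285), the pad is at the lid (150,300) and the pawl is still out. I'll do the final guarded press onto the lid.

Run:
```python
from h import *
r=arm.move_l(S(0,-.114,.096),rate=.025,until_force=15)
print(r,tip(),readout.read_ft_force().round(1),readout.read_t())
arm.move_l(S(0,-.114,.20),rate=.12)
arm.move_l(S(0,.06,.32),rate=.2)
print(readout.read_t())
p,d=capture("side");cv2.imwrite("pics/side4.png",cv2.resize(p[150:345,260:480,::-1],None,fx=3,fy=3))
arm.move_to(S(0,.28,.30),ORI)
p,d=capture("top");cv2.imwrite("pics/top4.png",cv2.resize(p[200:340,200:380,::-1],None,fx=4,fy=4))
P=cloud("top",d).reshape(-1,3);L=np.c_[(P[:,:2]-O)@xv,(P[:,:2]-O)@yv,P[:,2]]
for y in(-.135,-.12,-.105,-.09,-.06,-.04):
    s=L[(abs(L[:,0])<.006)&(abs(L[:,1]-y)<.005)];print(y,np.median(s[:,2]),len(s))
s=L[(abs(L[:,0])<.006)&(abs(L[:,1]-.13)<.005)];print("tab z",np.median(s[:,2]))
print(readout.read_t())
```

```text
True [ 1.00321316e-04 -1.13852551e-01  1.06424425e-01] [-1.9 -0.1  6.1] 10.475
12.6167
-0.135 0.1076688085950514 34
-0.12 0.10739494337529328 31
-0.105 0.10764918940280618 32
-0.09 0.10680741604948366 33
-0.06 0.10748751553111548 33
-0.04 0.10720840493491539 32
tab z 0.1479104330811943
13.6
```

View pics/side4.png

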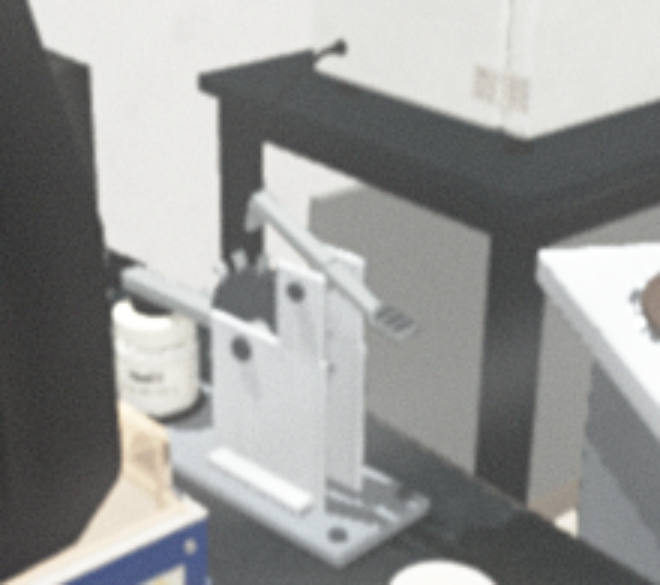

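View pics/top4.png

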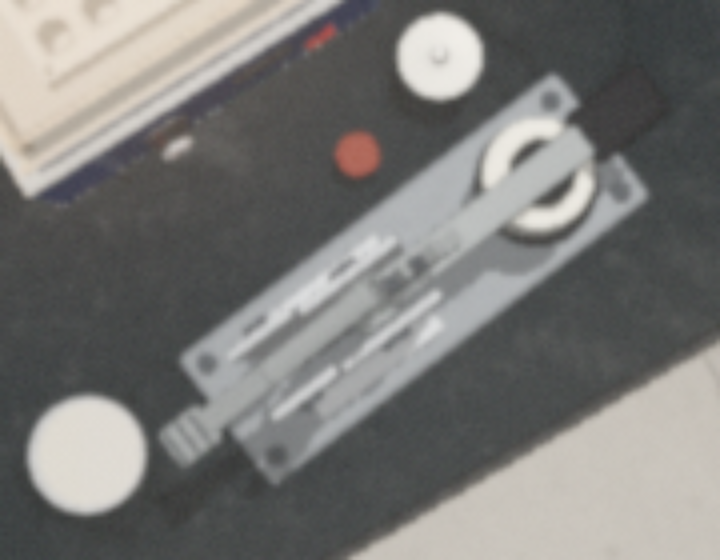

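The arm is level, with its upper face at z = 0.107 along the whole bar. The jar is centred under the pad at about (538,178) and the tab is down at z = 0.148. The petri dish, stopper and crucible haven't moved and the hand is clear, so I'm handing in.

```bash
python3 -c "
from plant import *
print(ticket.finish_job())"
```

```text
the job is handed in; nothing more can be done
None
```

The white jar is clamped and the job is handed in; no verdict was reported.

I pressed the pawl tab down with closed fingertips until it stopped. The tip stood at z ≈ 0.148 m, and a second, firmer press moved it no further. I then pushed the arm down along its arc and pressed it onto the lid until the 15 N force limit tripped.

My last checks, at about 13.6 s of robot time:
- **Arm:** the bar and push plate are level, with the upper face at z ≈ 0.107 m against 0.106 m expected for the arm fully down.
- **Pawl:** the tab is still at z ≈ 0.148 m, which is the stop position, so the pawl is still free.
- **Jar:** it stands upright and centred under the pad, judged by eye from the pictures.
- **Bystanders and hand:** the petri dish, stopper and crucible show no visible movement, and the hand is clear.

**Disagreements:**
- The two cameras differed by 2–3 mm on where the hold-down sits along its length. I used a value in between.
- Force readings between the steps of the downward push were near zero, not the 3–5 N expected. I relied on the pictures and depth readings to confirm that the arm had moved.

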